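Set the camera stand's sliding leg to its mark and lock it

ROBOT

A 7-joint arm with a two-finger parallel gripper is mounted at the origin on the work surface. World frame = base frame: x ahead of the robot, y to its left, z up, the work surface at z = 0. Lengths are in m, angles in rad, forces in N, time in s.
With the tool pointing down it reaches from about 0.35 to 0.9 m from the base axis. Payload 8.1 kg.
Tool frame: the origin (TCP) lies at the very end of the fingers, on their centre line; the grasp point (between the pads) lies 19 mm behind it (grip_point_offset is the distance from the TCP to the grasp point, in m); z points along the fingers, x is the direction in which the jaws open and shut, and the axes are right-handed (so a half turn about z gives the same grasp; the last joint's range is limited). The gripper opens to 92 mm and grips with 3 to 60 N. Pads are 19 mm wide; open, the fingers measure 130 mm over their backs; the gripper's body (75 mm by 190 mm) begins 47 mm behind the grasp point.
Start: joints at [-1.364, 0.434, 0.025, 1.573, -0.012, 1.134, -0.075], TCP at [0.191, 0.595, 0.227] pointing down, gripper open.
Joint ranges: [-2.62, 2.62], [-0.44, 2.09], [-1.27, 1.32], [0.08, 2.57], [-1.32, 4.46], [0.12, 2], [-2.74, 2.74]. Speed limits (rad/s): [2.22, 2.22, 3.01, 3.01, 3.14, 3.14, 3.14].

INTERFACE

Orientations are given as a rotation vector (axis times angle).
In Python, from cell import observe, get_image, camera_model, sign_off, grip_point_offset gives the robot as it stands.
- The arm moves only by the tool play_rows, never from a script. Its argument "rows" is a list of rows, each a list of 7 numbers: the shift along the tool's x, y, z as a fraction of full scale, then the turn, a rotation vector about the tool's x, y, z as a fraction of full scale, then the closure, from -1 (fully open) to 1 (shut). A call has 1 to 5 rows; each row shifts and turns the pose as measured when the row begins, along the tool's axes as they then stand; what a row does not reach is not made up. Full scale, the value 1, is 0.15 m for a shift and 0.5 rad for a turn. A row lasts 1/10 s, in which the tool goes at most 50 mm and 8.59 degrees, less where a joint would pass 70% of its speed; a pose out of reach is approached as far as the arm can. A call with a number of a shift or a turn outside -1 to 1 is refused whole. A call with a gripper value outside its range is refused whole. The fingers move at their own pace and stop on an object; "force" is the grip in N (left out, the last holds). Time passes only in rows, so rows that do not move let the fingers close. It gives the time, the measured TCP pose, the force and the opening at its end, in the units of the state.
- observe(): the state, without advancing time (a new reading comes with each control period).
- get_image(name): name is "scene" or "top" or "wrist"; returns the picture (400x640x3 uint8, blue, green, red); there is no depth.
- camera_model(name): a dict with "K" (3x3 intrinsics, pixels), "R" (3x3) and "t" (3): a world point X has camera coordinates R X + t. Camera axes: x right, y down, z forward; pixel columns grow to the right and rows downward; lengths in m; the calibration is good to about 2 mm. A picture is of the moment at which its call begins: read the wrist's pose just before it. camera_model takes no time and is no camera call; for the wrist camera it gives the pose at the moment of the call.
- sign_off(): hands the job in, once; it reports no verdict.
The state is a dict: "clock": time; "joints": joint angles; "dq": joint speeds; "joint_efforts": joint torques, N m; "position": TCP position; "ee_rot": TCP orientation; "force": force on the tool from outside, world axes, zero at the start; "ft_torque": the same for the moment, N m; "width": opening from 0.0 (shut) to 1.0 (fully open).
Only numpy, scipy, OpenCV 4.12 (cv2) and the standard library are available. Lean on these libraries where they do the work, as an engineer would, in place of code of your own. Each camera call takes 0.05 s, during which the arm holds its last target.

TASK

Pull the camera stand's spring-loaded leg out by its black crossbar until the orange index end is level with the yellow length-mark pointer, and steady it there for a moment. Then, holding the leg at the mark all the while, slide your grip along the crossbar so that it pushes the red cam lever outward until it is fully home, and finish while still holding the leg by the crossbar at the mark. Do not shift the lever before the leg is at the mark, and leave the pointer, mug, jar and book where they are.

Things in the scene. Friction and masses are not known exactly. Their poses are not given: they have to be found in the camera images.
- crossbar_grip (a point): Point on the axis of the leg's level black crossbar (piece leg_c0, 22 mm wide along y, 24 mm tall, along this point's x), 50 mm above the desk. Grip it here from above, fingers closing along y. y is the way the leg slides out, z up. The round leg (24 mm) meets the bar from -y, centred 45 mm to the -x of here; the bar is free from 33 mm to the -x up to the lever face.
- index_end (a point): Outer end of the orange block (14 mm, white line on top) at the -x end of the crossbar, on the bar's axis, 77 mm to the -x of crossbar_grip and moving with it. Axes as crossbar_grip.
- pointer_tip (a point): Tip of the yellow length-mark pointer, a 4 mm fin on a yellow block on the graduated aluminium rail beside the leg; 50 mm above the desk, its x 5 mm short of the index end's. Axes as crossbar_grip: the leg is at the mark when index_end has the same y as this point in this frame. Stiff but can be pushed: leave it.
- lever_face (a point): Centre of the inner (-x) face of the red cam lever, on the bar's axis. Its wings span 66 mm along y and from 23 mm below to 30 mm above the axis, 8 mm thick, so fingers that hold the bar push it on both sides. Slides along the bar in +x (outward) to close, about 3 N, stays where left, moves with the leg. Fully open it is 33 mm to the +x of crossbar_grip. Axes as crossbar_grip.
- leg (a joint): How far the leg is out, m: 0 in (start), 0.115 end of travel; marks lie at 0.045 to 0.105. A return spring pulls it in (4.5 N when in, about 7 N at the marks), so it must be held all the time. The bar's plastic drags on fingers that slide along it: grip lightly while sliding.
- lever (a joint): Cam lever, m: 0 fully open, 0.030 fully home against its stop (closed). It starts at 0 to 0.004.
- stand: The fastened-down camera stand: dark base 110 x 190 x 12 mm, grey sleeve 50 mm wide and 75 mm tall around the leg, and a column with a phone clamp, 183 mm tall. Axes as crossbar_grip; origin on the desk under the leg's axis, 100 mm to the -y of the crossbar when the leg is in. Sleeve ends 40 mm to the +y of the origin; column 115 mm to the -y.
- mug_centre (a point): Bystander: white ceramic mug, 80 mm wide, 92 mm tall; point on its axis half-way up. Leave alone.
- jar_centre (a point): Bystander: closed amber glass jar with a white lid, 72 mm wide, 105 mm tall; point on its axis half-way up. Leave alone.
- book: Bystander: blue book lying flat, 128 x 196 x 28 mm; origin at the centre of its underside. Leave alone.

How it is judged:
By the outcome, as a careful person would: the job done as asked, in the order asked, and still so for the second after the job is handed in, while the arm keeps its last pose, push and grip.
It also fails if it takes over 42 s, if anything falls off the work surface, if the arm or the gripper's body presses on something with over 40 N, if the wrist force passes 120 N, or if a joint passes its speed limit or range.

## Working session

There is one attempt and no reset: what is moved stays moved. The work goes in short steps, Python scripts to look and compute and a tool call to move; the robot and the scene stay as the last step left them, time stands still between calls to the robot, and variables do not carry over. Pictures are saved under pics/ and viewed, and the job is handed in when it is done.

Besides the shell and the picture viewer there is one more tool, called after "Request:" by a JSON object that holds its "fn" and its "kwargs". play_rows: Moves the arm, as the interface text tells. Its arguments: {"type":"object","properties":{"rows":{"type":"array","items":{"type":"array","items":{"type":"number"}}},"force":{"type":"number"}},"required":["rows"]}

```bash
ls; mkdir -p pics; python3 - <<'E'
from cell import *
import cv2
s=observe();print(s); print(grip_point_offset)
for n in("scene","top","wrist"):
    c=camera_model(n);print(n,c)
    cv2.imwrite(f"pics/{n}0.png",get_image(n))
E
```

```text
pics
{'clock': 0.0, 'joints': array([-1.36361201,  0.43517791,  0.0249774 ,  1.57410405, -0.01159912,
        1.13402309, -0.07513185]), 'dq': array([-0.00030909, -0.00180617, -0.0001983 ,  0.00018122,  0.00146095,
        0.00149504,  0.00012832]), 'joint_efforts': array([-1.10776659e-04, -6.67859674e+01,  9.85166989e-01, -3.14465618e+01,
       -6.04254333e-02,  4.30703082e-02,  1.75235623e-04]), 'position': array([0.19043191, 0.59473217, 0.22597035]), 'ee_rot': array([ 2.53681642e+00,  1.85139213e+00, -1.84641779e-03]), 'force': array([ 0.09716724, -0.22051334, -0.22523854]), 'ft_torque': array([ 0.00224996,  0.03038983, -0.06213917]), 'width': 0.9990924803620321}
0.0188
scene {'K': array([[363.80982504,   0.        , 319.9346597 ],
       [  0.        , 363.80982504, 200.33466497],
       [  0.        ,   0.        ,   1.        ]]), 'R': array([[-0.49294952,  0.86980982, -0.02077628],
       [ 0.55502959,  0.29598459, -0.77739004],
       [-0.67003203, -0.3947455 , -0.62867565]]), 't': array([ 0.28625675, -0.27633115,  1.32920374])}
top {'K': array([[378.54178065,   0.        , 317.01488198],
       [  0.        , 378.54178065, 191.78767966],
       [  0.        ,   0.        ,   1.        ]]), 'R': array([[ 0.02167762, -0.99944188, -0.02541653],
       [-0.99533263, -0.01918331, -0.09457773],
       [ 0.09403737,  0.02734812, -0.99519297]]), 't': array([-0.00104909,  0.57899464,  1.00366348])}
wrist {'K': array([[303.20476909,   0.        , 319.28224245],
       [  0.        , 303.20476909, 200.22733437],
       [  0.        ,   0.        ,   1.        ]]), 'R': array([[ 0.30470681,  0.95244328, -0.00235564],
       [ 0.9083424 , -0.28985232,  0.30149581],
       [ 0.28647487, -0.09400755, -0.95346459]]), 't': array([-0.62375056, -0.03693064,  0.3919659 ])}
```

View pics/scene0.png

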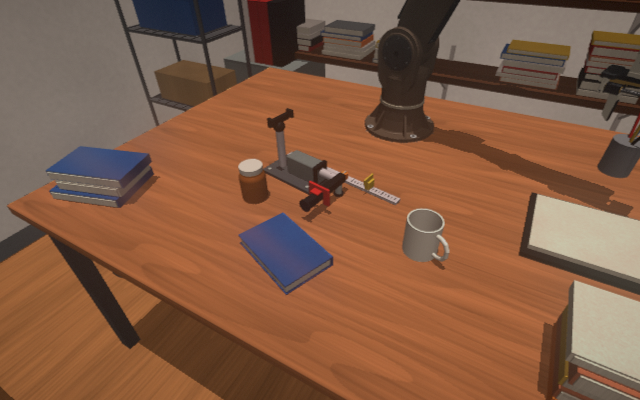

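View pics/top0.png

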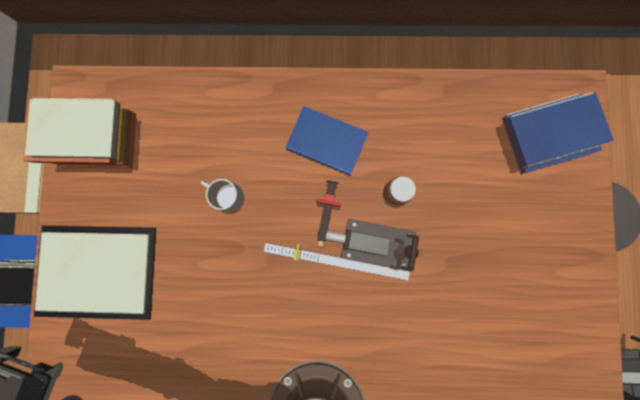

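View pics/wrist0.png

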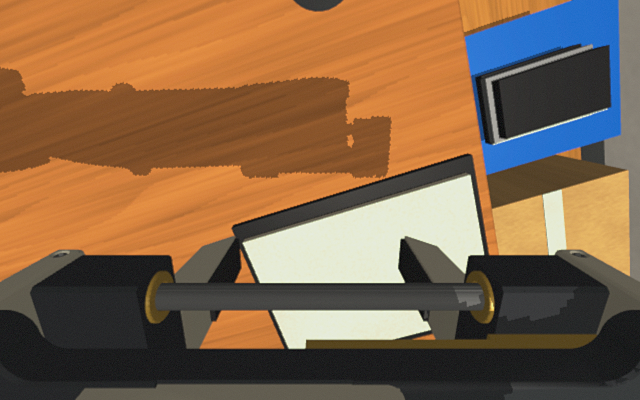

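```bash
python3 - <<'E'
import cv2
a=cv2.imread("pics/top0.png")[165:285,255:425]
b=cv2.imread("pics/scene0.png")[140:230,250:410]
cv2.imwrite("pics/t0z.png",cv2.resize(a,None,fx=4.7,fy=4.7,interpolation=cv2.INTER_CUBIC))
cv2.imwrite("pics/s0z.png",cv2.resize(b,None,fx=5,fy=5,interpolation=cv2.INTER_CUBIC))
E
```

```text
(no output)
```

View pics/t0z.png

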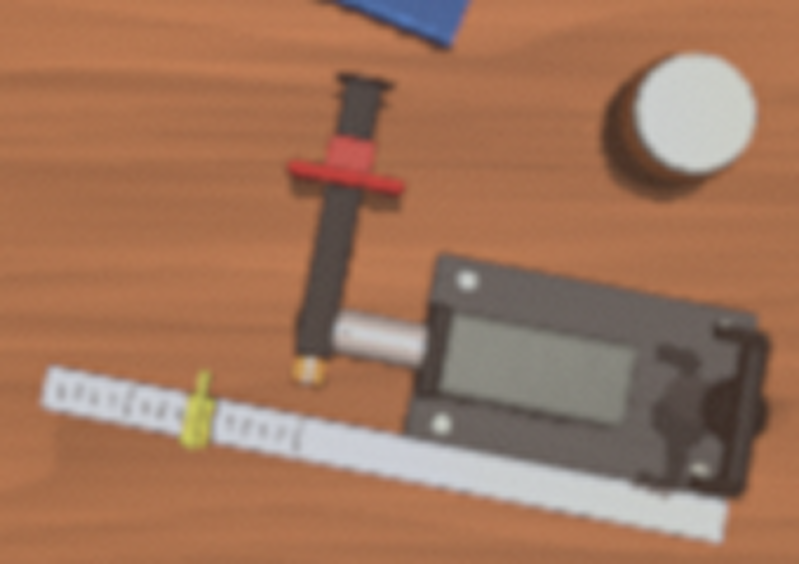

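View pics/s0z.png

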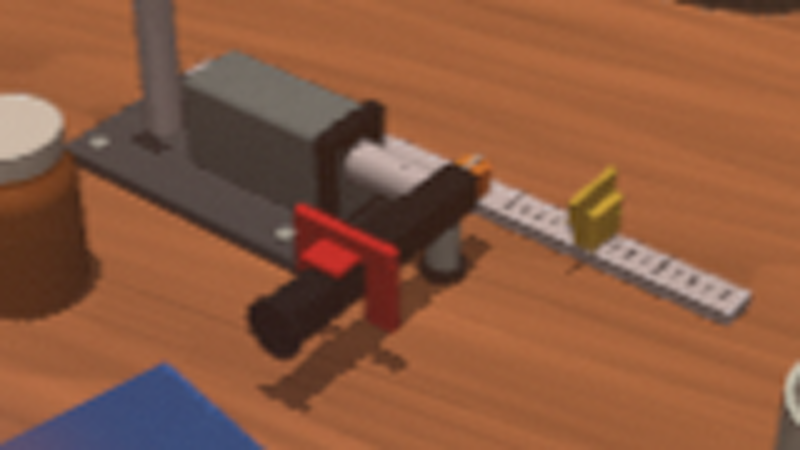

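```bash
cat > h.py <<'E'
import numpy as np, cv2
from cell import *
from scipy.spatial.transform import Rotation as Rn
def ray(c,p):
    d=c["R"].T@np.linalg.solve(c["K"],[p[0],p[1],1.]); o=-c["R"].T@c["t"]; return o,d
def onz(c,p,z):
    o,d=ray(c,p); return o+d*(z-o[2])/d[2]
def proj(c,X):
    q=c["K"]@(c["R"]@np.asarray(X)+c["t"]); return q[:2]/q[2]
E
python3 - <<'E'
from h import *
c=camera_model("top")
f=lambda x,y,z:onz(c,((x+.5)/4.7-.5+255,(y+.5)/4.7-.5+165),z)
P={}
for n,a in dict(idxend=(306,384,.05),idxw=(309,370,.057),bar_lo=(317,340,.062),bar_hi=(346,195,.062),cap=(365,80,.062),levL=(290,167,.08),levR=(402,186,.08),ptip=(205,372,.05),railA=(50,368,.01),railB=(730,497,.01),jar=(697,113,.105),bookc=(455,45,.028),baseFL=(437,256,.012),baseFR=(408,432,.012)).items():
    P[n]=f(*a);print(n,P[n].round(4))
u=P["railB"]-P["railA"];print("slide ang",np.degrees(np.arctan2(-u[1],-u[0])))
u=P["bar_hi"]-P["bar_lo"];print("bar ang",np.degrees(np.arctan2(u[1],u[0])))
u=P["levL"]-P["levR"];print("lev ang",np.degrees(np.arctan2(u[1],u[0])),np.linalg.norm(u))
u=P["baseFL"]-P["baseFR"];print("base ang",np.degrees(np.arctan2(u[1],u[0])),np.linalg.norm(u))
E
```

```text
idxend [ 0.433 -0.     0.05 ]
idxw [ 0.4411 -0.0016  0.057 ]
bar_lo [ 0.4579 -0.0058  0.062 ]
bar_hi [ 0.5385 -0.0203  0.062 ]
cap [ 0.6033 -0.0298  0.062 ]
levL [0.5523 0.0107 0.08  ]
levR [ 0.5431 -0.0508  0.08  ]
ptip [0.4384 0.0567 0.05  ]
railA [0.4369 0.1503 0.01  ]
railB [ 0.3724 -0.2442  0.01  ]
jar [ 0.5836 -0.2064  0.105 ]
bookc [ 0.6289 -0.082   0.028 ]
baseFL [ 0.5069 -0.0742  0.012 ]
baseFR [ 0.405  -0.0589  0.012 ]
slide ang 80.70715908325846
bar ang -10.210113262380425
lev ang 81.4924215585615 0.06222085425870974
base ang -8.545639528232588 0.10296540670859576
```

```bash
python3 - <<'E'
from h import *
s=observe();T=Rn.from_rotvec(s["ee_rot"]).as_matrix();p=s["position"]
c=camera_model("wrist");o=-c["R"].T@c["t"]
print("cam in tool",T.T@(o-p),"fwd",T.T@c["R"][2], "right",T.T@c["R"][0])
print(T.round(3))
a=np.radians(81)
Tt=np.array([[np.cos(a),np.sin(a),0],[np.sin(a),-np.cos(a),0],[0,0,-1.]]).T
cin=T.T@(o-p);Rct=T.T@c["R"].T
for h in [(.50,0.02,.2),(.50,.03,.22),(.48,0.02,.15)]:
    R=(Tt@Rct).T; t=-R@(np.array(h)+Tt@cin); cc=dict(K=c["K"],R=R,t=t)
    print(h,[proj(cc,x).round() for x in [(.433,0,.05),(.438,.057,.05),(.509,-.012,.05),(.542,-.017,.05)]])
    d=T.T@(np.array(h)-p);print("tool d",d.round(3),"frac",(d/.15).round(2), "turn",Rn.from_matrix(T.T@Tt).as_rotvec())
E
```

```text
cam in tool [-1.41967876e-04 -8.30802946e-02 -1.57364186e-01] fwd [-9.23181336e-04  3.01352436e-01  9.53512379e-01] right [ 9.99999468e-01 -1.59842893e-04  1.01870716e-03]
[[ 0.305  0.952 -0.   ]
 [ 0.952 -0.305 -0.001]
 [-0.001  0.    -1.   ]]
(0.5, 0.02, 0.2) [array([289., 126.]), array([347., 122.]), array([291., 200.]), array([292., 229.])]
tool d [-0.453  0.47   0.027] frac [-3.02  3.13  0.18] turn [ 4.75940059e-05  1.12789809e-03 -1.52713788e-01]
(0.5, 0.03, 0.22) [array([282., 126.]), array([336., 122.]), array([284., 196.]), array([285., 224.])]
tool d [-0.444  0.467  0.007] frac [-2.96  3.11  0.04] turn [ 4.75940059e-05  1.12789809e-03 -1.52713788e-01]
(0.48, 0.02, 0.15) [array([288., 154.]), array([355., 149.]), array([290., 237.]), array([292., 269.])]
tool d [-0.459  0.451  0.077] frac [-3.06  3.01  0.51] turn [ 4.75940059e-05  1.12789809e-03 -1.52713788e-01]
```

Request:
{"fn": "play_rows", "kwargs": {"rows": [[-0.2, 0.26, 0, 0, 0, -0.1, -1], [-0.2, 0.26, 0, 0, 0, -0.1, -1], [-0.2, 0.26, 0, 0, 0, -0.1, -1], [-0.22, 0.24, 0, 0, 0, 0, -1], [-0.22, 0.24, 0, 0, 0, 0, -1]]}}

```text
clock: 0.65
position: [0.3388, 0.4023, 0.2234]
ee_rot: [-2.369, -2.06, 0.006]
force: [0.9, 0.3, 0.1]
width: 1.004
```

Request:
{"fn": "play_rows", "kwargs": {"rows": [[-0.22, 0.24, 0, 0, 0, 0, -1], [-0.22, 0.24, 0, 0, 0, 0, -1], [-0.23, 0.23, 0, 0, 0, 0, -1], [-0.23, 0.23, 0, 0, 0, 0, -1], [-0.23, 0.23, 0, 0, 0, 0, -1]]}}

```text
clock: 1.15
position: [0.4912, 0.2041, 0.2229]
ee_rot: [-2.368, -2.061, 0.005]
force: [0.4, 1.0, 0.1]
width: 1.0
```

```bash
python3 - <<'E'
from h import *
s=observe();T=Rn.from_rotvec(s["ee_rot"]).as_matrix();p=s["position"]
a=np.radians(81)
Tt=np.array([[np.cos(a),np.sin(a),0],[np.sin(a),-np.cos(a),0],[0,0,-1.]]).T
d=T.T@(np.array([.48,.02,.16])-p);print(s["clock"],p,s["joints"].round(2),"frac",(d/.15).round(2), "turn",(Rn.from_matrix(T.T@Tt).as_rotvec()/.5).round(3))
E
```

```text
1.15 [0.49117908 0.20414202 0.22288825] [-0.63  0.29  0.17  1.81 -0.06  1.05  1.  ] frac [-1.23  0.1   0.42] turn [-0.008  0.002  0.038]
```

Request:
{"fn": "play_rows", "kwargs": {"rows": [[-0.32, 0.03, 0.08, 0, 0, 0.038, -1], [-0.32, 0.03, 0.08, 0, 0, 0, -1], [-0.32, 0.03, 0.12, 0, 0, 0, -1], [-0.26, 0.02, 0.14, 0, 0, 0, -1], [0, 0, 0, 0, 0, 0, -1]]}}

```text
clock: 1.65
position: [0.4822, 0.0119, 0.1598]
ee_rot: [2.4, 2.025, -0.003]
force: [0.6, 0.9, -0.1]
width: 1.006
```

```bash
python3 - <<'E'
from h import *
s=observe();c=camera_model("wrist");im=get_image("wrist")
print(s["clock"],s["position"],s["ee_rot"],s["dq"].max())
cv2.imwrite("pics/w1.png",im)
import pickle;pickle.dump(c,open("w1.pkl","wb"))
a=im[100:300,230:400];cv2.imwrite("pics/w1z.png",cv2.resize(a,None,fx=3,fy=3,interpolation=cv2.INTER_CUBIC))
E
```

```text
1.65 [0.48222722 0.0118825  0.1598277 ] [ 2.39976764  2.02493843 -0.0025872 ] 0.023309090723767797
```

View pics/w1.png

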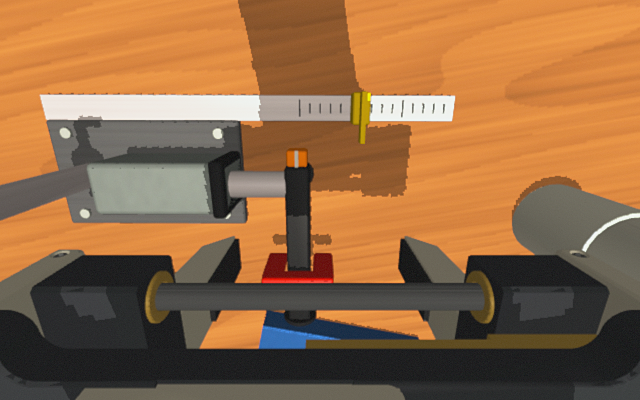

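View pics/w1z.png

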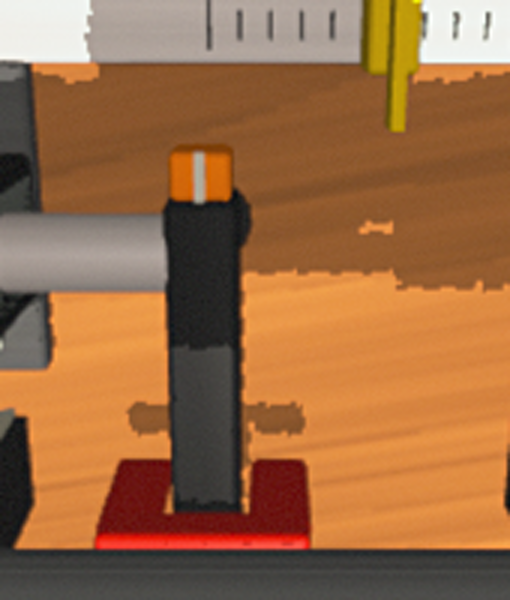

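```bash
python3 - <<'E'
from h import *
import pickle
im=cv2.imread("pics/w1.png")
a=im[85:175,280:380];cv2.imwrite("pics/w1zz.png",cv2.resize(a,None,fx=6,fy=6,interpolation=cv2.INTER_NEAREST))
c=pickle.load(open("w1.pkl","rb"))
f=lambda x,y,z:onz(c,(x,y),z)
print("idx",f(296.3,149.5,.057),f(296.3,167.5,.057))
for r in(150,165): print("bar",[f(x,y,.062)[:2].round(4) for x,y in((288,r+20),(309.5,r+20))])
ra=[f(42,96,.01),f(453,96,.01)];u=ra[1]-ra[0];print("rail",np.degrees(np.arctan2(u[1],u[0])))
A=f(42,95.5,.01);B=f(455,96.5,.01)
E
```

```text
idx [ 4.33181899e-01 -1.31398310e-04  5.70000000e-02] [ 0.44850919 -0.00310521  0.057     ]
bar [array([ 0.4485, -0.01  ]), array([0.4516, 0.0082])]
bar [array([ 0.4615, -0.0126]), array([0.4646, 0.0058])]
rail 80.32473137192932
```

View pics/w1zz.png

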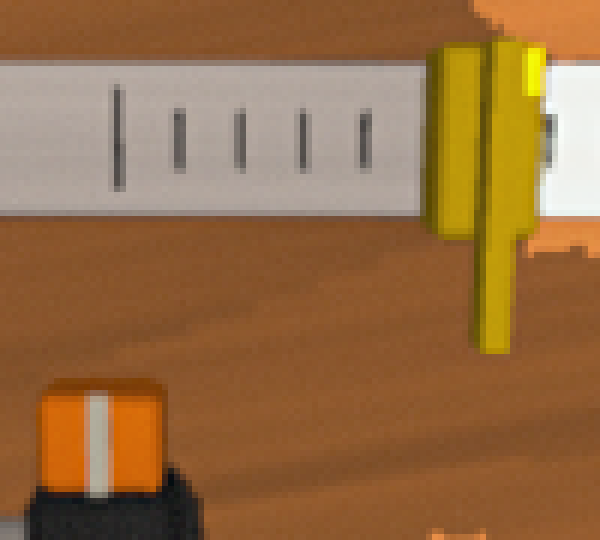

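```bash
python3 - <<'E'
from h import *
import pickle
im=cv2.imread("pics/w1.png").astype(float)
c=pickle.load(open("w1.pkl","rb"))
f=lambda x,y,z:onz(c,(x,y),z)
def line(ps): 
    ps=np.array(ps);v=cv2.fitLine(ps.astype(np.float32),cv2.DIST_HUBER,0,.01,.01).ravel();return v
hsv=cv2.cvtColor(im.astype(np.uint8),cv2.COLOR_BGR2HSV)
# rail edges by blue channel gradient
for name,lo,hi,sg in (("railtop",85,102,1),("railbot",112,130,-1)):
    ps=[]
    for x in list(range(50,240,4))+list(range(262,345,4))+list(range(378,450,4)):
        if name=="railbot" and x<245: continue
        col=cv2.GaussianBlur(im,(0,0),.8)[lo:hi,x,0]; g=sg*np.diff(col)
        g[g<0.3*g.max()]=0; ps.append((x,lo+.5+(g*np.arange(len(g))).sum()/g.sum()))
    w=np.array([f(*p,.01)[:2] for p in ps]);v=line(w);a=np.degrees(np.arctan2(v[1],v[0]));print(name,a%180, "res",np.std((w-v[2:])@[-v[1],v[0]]))
# bar edges rows 172..245
b=im.sum(2)
for name,lo,hi,sg in(("L",278,298,-1),("R",302,320,1)):
    ps=[]
    for r in list(range(198,228,2)):
        row=b[r,lo:hi];g=sg*np.diff(row);g[g<.3*g.max()]=0
        ps.append((lo+.5+(g*np.arange(len(g))).sum()/g.sum(),r))
    print(name,ps[0],ps[-1])
    w=np.array([f(*p,.057)[:2] for p in ps]);v=line(w);print("bar",name,np.degrees(np.arctan2(v[1],v[0])),v[2:], "res",np.std((w-v[2:])@[-v[1],v[0]]))
# orange, yellow, red extents
o=((hsv[...,0]>8)&(hsv[...,0]<18)&(hsv[...,1]>235)&(hsv[...,2]>120));
y=((hsv[...,0]>22)&(hsv[...,0]<34)&(hsv[...,1]>200)&(hsv[...,2]>60))
n,l,st,_=cv2.connectedComponentsWithStats(y.astype(np.uint8));print(st[1:][st[1:,4]>15])
for r in range(128,146): 
    xs=np.where(y[r,340:380])[0]+340; print(r,xs.min() if len(xs) else None,xs.max() if len(xs) else None,im[r,358:367].astype(int).tolist() if r in(135,) else "")
E
```

```text
railtop 80.18865 res 8.231896920329113e-05
railbot 80.225296 res 2.4074043913544903e-05
L (np.float64(284.81466666666665), 198) (np.float64(285.74305555555554), 226)
bar L -10.061184 [ 0.4882464  -0.02109475] res 6.246507440824902e-05
R (np.float64(310.5), 198) (np.float64(310.5655270655271), 226)
bar R -10.595753 [0.4939647  0.00111497] res 0.0002257709343214092
[[350  92  21  52 696]]
128 359 364 
129 359 364 
130 359 364 
131 359 364 
132 359 364 
133 359 364 
134 359 364 
135 359 364 [[35, 82, 121], [6, 80, 97], [9, 114, 140], [10, 158, 193], [10, 157, 193], [9, 155, 193], [6, 147, 184], [34, 111, 156], [49, 85, 137]]
136 359 364 
137 359 364 
138 359 364 
139 359 364 
140 359 364 
141 359 364 
142 359 364 
143 360 364 
144 None None 
145 None None
```

```bash
cat >> h.py <<'E'
A=np.radians(80.2)
Tt=np.array([[np.cos(A),np.sin(A),0],[np.sin(A),-np.cos(A),0],[0,0,-1.]]).T
XH=Tt[:,1];YH=Tt[:,0]
def go(tgt):
    s=observe();T=Rn.from_rotvec(s["ee_rot"]).as_matrix();p=s["position"]
    d=T.T@(np.array(tgt)-p)
    print("t",s["clock"],"p",p.round(4),"frac",(d/.15).round(3),"turn",(Rn.from_matrix(T.T@Tt).as_rotvec()/.5).round(3),"F",s["force"].round(1),"w",round(s["width"],3), "local xy",(p@XH).round(4),(p@YH).round(4))
E
python3 - <<'E'
from h import *
import pickle
c=pickle.load(open("w1.pkl","rb"))
for z in(.05,.057,.065):
  P=onz(c,(361.8,143.4),z);print(z,P@YH-np.array([.4911,-.010,0])@YH, P@XH-np.array([.4332,-.0001,0])@XH)
go([.5091,-.0131,.0312])
E
```

```text
0.05 0.056568013290433886 -0.004475231634263166
0.057 0.05561658524429851 -0.005323652704855686
0.065 0.05452923890585808 -0.00629327678553282
t 1.7 p [0.4833 0.0146 0.1609] frac [-0.153  0.199  0.865] turn [0.003 0.001 0.008] F [0.2 0.4 0.2] w 1.002 local xy 0.4738 0.0966
```

Request:
{"fn": "play_rows", "kwargs": {"rows": [[-0.08, 0.1, 0.2, 0, 0, 0.008, 0], [-0.073, 0.1, 0.2, 0, 0, 0, 0], [0, 0, 0.15, 0, 0, 0, 0], [0, 0, 0, 0, 0, 0, 0]]}}

```text
clock: 2.1
position: [0.5134, -0.0084, 0.0781]
ee_rot: [2.396, 2.028, 0.011]
force: [-0.0, 0.3, -0.3]
width: 0.698
```

```bash
python3 - <<'E'
from h import *
go([.5091,-.0131,.0312])
s=observe();c=camera_model("wrist");im=get_image("wrist")
cv2.imwrite("pics/w2.png",im)
for n,X in dict(grip=[.5091,-.0131,.062],leverL=list(np.array([.5091,-.0131,.08])+.035*XH)).items(): print(n,proj(c,X))
E
```

```text
t 2.1 p [ 0.5134 -0.0084  0.0781] frac [-0.037 -0.025  0.312] turn [ 0.013 -0.008  0.01 ] F [-0.   0.3 -0.3] w 0.698 local xy 0.5073 0.0791
grip [310.80790894 238.04182397]
leverL [310.30288494 303.72552246]
```

View pics/w2.png

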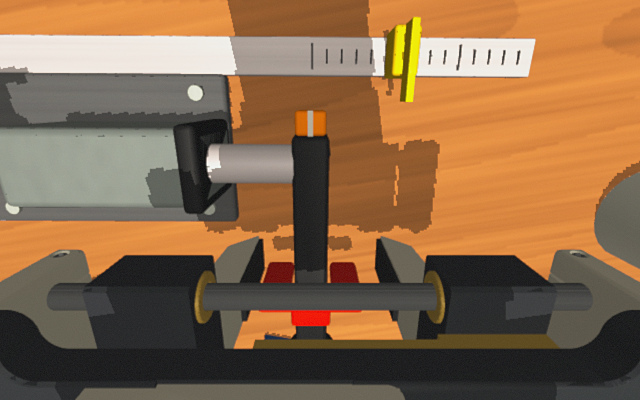

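Request:
{"fn": "play_rows", "kwargs": {"rows": [[-0.037, -0.025, 0.1, 0.013, -0.008, 0.01, 0], [0, 0, 0.1, 0, 0, 0, 0], [0, 0, 0.1, 0, 0, 0, 0], [0, 0, 0, 0, 0, 0, 0]]}}

```text
clock: 2.55
position: [0.5123, -0.0101, 0.0363]
ee_rot: [2.396, 2.026, 0.011]
force: [-0.0, -0.3, 0.8]
width: 0.5
```

```bash
python3 - <<'E'
from h import *
go([.5091,-.0131,.0312])
E
```

```text
t 2.55 p [ 0.5123 -0.0101  0.0363] frac [-0.024 -0.018  0.034] turn [ 0.014 -0.006  0.008] F [-0.  -0.3  0.8] w 0.5 local xy 0.5065 0.0773
```

Request:
{"fn": "play_rows", "kwargs": {"rows": [[-0.035, -0.03, 0.045, 0.014, -0.006, 0.008, 0], [-0.005, 0, 0.005, 0, 0, 0, 0.3], [0, 0, 0, 0, 0, 0, 1], [0, 0, 0, 0, 0, 0, 1], [0, 0, 0, 0, 0, 0, 1]], "force": 20}}

```text
clock: 3.05
position: [0.5079, -0.0132, 0.0307]
ee_rot: [2.401, 2.026, 0.006]
force: [3.0, 7.0, -10.0]
width: 0.241
```

```bash
python3 - <<'E'
from h import *
go([.5091,-.0131,.0312])
s=observe();c=camera_model("wrist");im=get_image("wrist")
cv2.imwrite("pics/w3.png",im)
E
```

```text
t 3.05 p [ 0.5079 -0.0132  0.0307] frac [ 0.002  0.008 -0.003] turn [ 0.005 -0.006  0.004] F [  3.   7. -10.] w 0.241 local xy 0.5027 0.0735
```

View pics/w3.png

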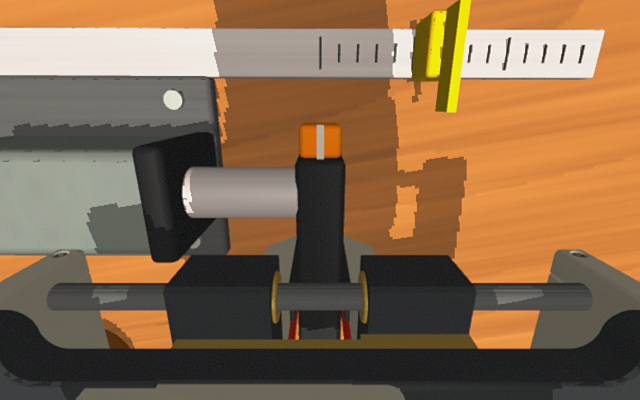

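Request:
{"fn": "play_rows", "kwargs": {"rows": [[0.07, 0.005, -0.003, 0, 0, 0, 1], [0.1, 0, 0, 0, 0, 0, 1], [0.1, 0, 0, 0, 0, 0, 1], [0.04, 0, 0, 0, 0, 0, 1], [0, 0, 0, 0, 0, 0, 1]]}}

```text
clock: 3.6
position: [0.515, 0.028, 0.0307]
ee_rot: [2.404, 2.018, -0.005]
force: [-0.3, -5.4, -3.5]
width: 0.236
```

```bash
python3 - <<'E'
from h import *
go(np.array([.5091,-.0131,.0312])+.056*YH)
s=observe();c=camera_model("wrist");im=get_image("wrist")
cv2.imwrite("pics/w4.png",im)
E
```

```text
t 3.6 p [0.515  0.028  0.0307] frac [ 0.096  0.007 -0.004] turn [ 0.001  0.009 -0.006] F [-0.3 -5.4 -3.5] w 0.236 local xy 0.5027 0.1153
```

View pics/w4.png

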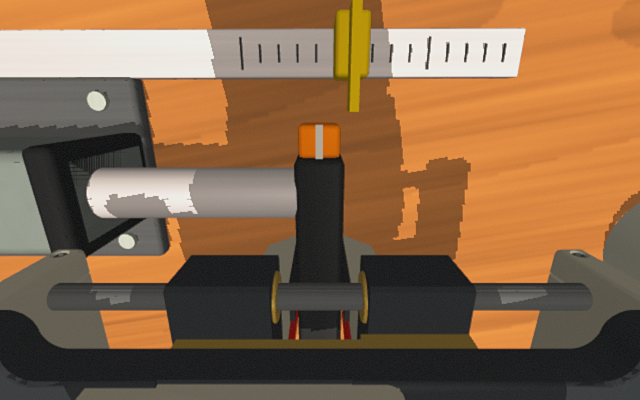

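Request:
{"fn": "play_rows", "kwargs": {"rows": [[0.06, 0.005, -0.003, 0, 0.009, -0.006, 1], [0.035, 0, 0, 0, 0, 0, 1], [0, 0, 0, 0, 0, 0, 1]]}}

```text
clock: 3.95
position: [0.5166, 0.0374, 0.0307]
ee_rot: [2.406, 2.017, -0.006]
force: [-1.4, -4.6, -2.8]
width: 0.241
```

```bash
cat > chk.py <<'E'
from h import *
import sys
go(np.array([.5091,-.0131,.0312])+.056*YH)
c=camera_model("wrist");im=get_image("wrist")
cv2.imwrite(f"pics/{sys.argv[1]}.png",im)
a=im[60:170,270:370];cv2.imwrite(f"pics/{sys.argv[1]}z.png",cv2.resize(a,None,fx=5,fy=5,interpolation=cv2.INTER_NEAREST))
hsv=cv2.cvtColor(im,cv2.COLOR_BGR2HSV)
y=((hsv[...,0]>22)&(hsv[...,0]<34)&(hsv[...,1]>200)&(hsv[...,2]>60))
for r in range(100,114,2):
    xs=np.where(y[r,280:400])[0]+280
    if len(xs):print("fin",r,xs.min(),xs.max())
b=im.min(2)
for r in(132,140,150):
    xs=np.where(b[r,300:345]>90)[0]+300; print("line",r,xs.min() if len(xs) else 0,xs.max() if len(xs) else 0)
E
python3 chk.py w5
```

```text
t 3.95 p [0.5166 0.0374 0.0307] frac [ 0.033  0.008 -0.004] turn [-0.003  0.008 -0.009] F [-1.4 -4.6 -2.8] w 0.241 local xy 0.5027 0.1248
fin 100 327 336
fin 102 327 336
fin 104 327 336
fin 106 327 336
fin 108 327 336
fin 110 327 336
line 132 315 322
line 140 315 322
line 150 315 322
```

View pics/w5z.png

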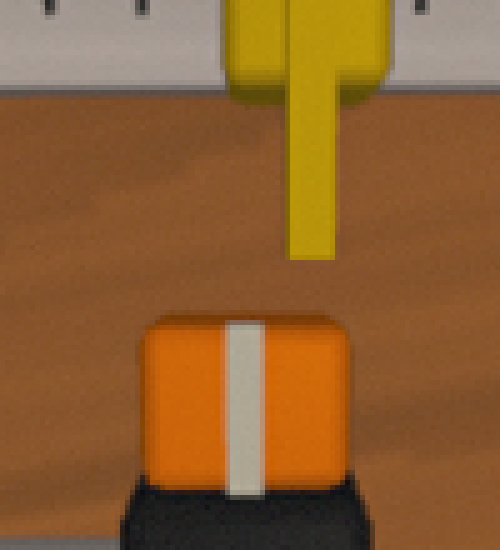

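Request:
{"fn": "play_rows", "kwargs": {"rows": [[0.04, 0.005, -0.003, 0, 0.008, -0.009, 1], [0.01, 0, 0, 0, 0, -0.003, 1], [0, 0, 0, 0, 0, 0, 1]]}}

```text
clock: 4.3
position: [0.517, 0.0401, 0.0307]
ee_rot: [-2.406, -2.02, 0.007]
force: [-1.5, -5.1, -2.7]
width: 0.237
```

```bash
python3 chk.py w6
```

```text
t 4.3 p [0.517  0.0401 0.0307] frac [ 0.015  0.008 -0.004] turn [-0.007  0.007 -0.006] F [-1.5 -5.1 -2.7] w 0.237 local xy 0.5027 0.1275
fin 100 322 330
fin 102 322 330
fin 104 322 330
fin 106 322 330
fin 108 322 330
fin 110 322 330
line 132 315 322
line 140 315 322
line 150 316 322
```

Request:
{"fn": "play_rows", "kwargs": {"rows": [[0.03, 0, 0, 0, 0, -0.003, 1], [0.015, 0, 0, 0, 0, 0, 1]]}}

```text
clock: 4.55
position: [0.5176, 0.0433, 0.0307]
ee_rot: [2.407, 2.017, -0.01]
force: [-1.4, -6.8, -3.1]
width: 0.237
```

```bash
python3 chk.py w7; python3 -c "
from h import *
go([0,0,0])"
```

```text
t 4.55 p [0.5176 0.0433 0.0307] frac [-0.007  0.008 -0.004] turn [-0.007  0.011 -0.01 ] F [-1.4 -6.8 -3.1] w 0.237 local xy 0.5027 0.1308
fin 100 314 322
fin 102 314 322
fin 104 314 322
fin 106 314 322
fin 108 314 322
fin 110 314 322
line 132 315 321
line 140 315 322
line 150 315 322
t 4.6 p [0.5176 0.0433 0.0307] frac [-0.888 -3.346  0.222] turn [-0.007  0.011 -0.01 ] F [-0.4 -5.6 -2.3] w 0.239 local xy 0.5027 0.1308
```

Request:
{"fn": "play_rows", "kwargs": {"rows": [[0.01, 0, 0, 0, 0, 0, 1]]}}

```text
clock: 4.7
position: [0.5176, 0.0434, 0.0307]
ee_rot: [2.408, 2.015, -0.012]
force: [-0.7, -6.5, -3.0]
width: 0.243
```

Request:
{"fn": "play_rows", "kwargs": {"rows": [[0.01, 0, 0, 0, 0, 0, 1]]}}

```text
clock: 4.8
position: [0.5176, 0.0434, 0.0307]
ee_rot: [2.409, 2.013, -0.013]
force: [-0.5, -6.4, -3.0]
width: 0.234
```

```bash
python3 -c "
from h import *
go(.5027*XH+.1306*YH+[0,0,.0307])"
```

```text
t 4.8 p [0.5176 0.0434 0.0307] frac [-0.002  0.    -0.   ] turn [-0.008  0.015 -0.015] F [-0.5 -6.4 -3. ] w 0.234 local xy 0.5027 0.1309
```

Request:
{"fn": "play_rows", "kwargs": {"rows": [[0.009, 0, 0, -0.008, 0.015, -0.018, 1], [0.009, 0, 0, -0.004, 0.008, -0.012, 1], [0.009, 0, 0, -0.003, 0.006, -0.008, 1]]}}

```text
clock: 5.1
position: [0.5176, 0.0433, 0.0307]
ee_rot: [-2.396, -2.032, -0.009]
force: [-0.6, -5.8, -2.8]
width: 0.239
```

```bash
python3 chk.py w8; python3 -c "
from h import *
go(.5027*XH+.1306*YH+[0,0,.0307])"
```

```text
t 5.1 p [0.5176 0.0433 0.0307] frac [-0.007  0.008 -0.003] turn [ 0.007 -0.009  0.014] F [-0.6 -5.8 -2.8] w 0.239 local xy 0.5027 0.1308
fin 100 317 324
fin 102 317 324
fin 104 317 324
fin 106 317 324
fin 108 317 324
fin 110 317 324
line 132 317 324
line 140 317 324
line 150 317 324
t 5.15 p [0.5176 0.0431 0.0307] frac [-0. -0.  0.] turn [ 0.007 -0.009  0.014] F [-0.7 -6.6 -3.3] w 0.234 local xy 0.5027 0.1306
```

View pics/w8z.png

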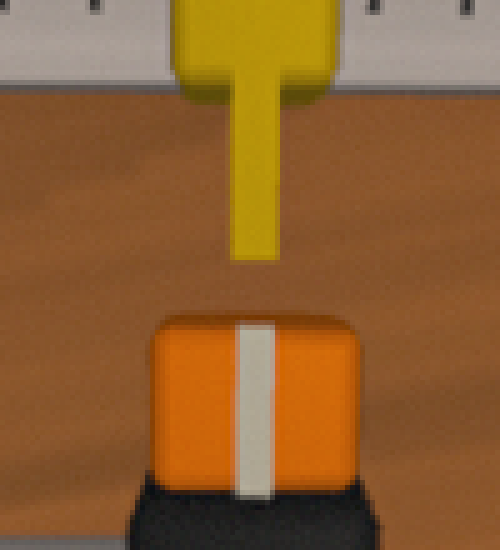

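Request:
{"fn": "play_rows", "kwargs": {"rows": [[0.01, 0, 0, 0.003, -0.004, 0.006, 1], [0.01, 0, 0, 0, 0, 0, 1], [0.01, 0, 0, 0, 0, 0, 1]], "force": 10}}

```text
clock: 5.45
position: [0.5176, 0.0429, 0.0307]
ee_rot: [2.404, 2.021, 0.001]
force: [-0.2, -5.8, -2.6]
width: 0.241
```

```bash
python3 chk.py w9|grep -v "1[03][02468]"; python3 -c "
from h import *
go(.5027*XH+.1306*YH+[0,0,.0307])"
```

```text
fin 110 316 323
line 140 316 322
line 150 316 322
t 5.5 p [0.5176 0.043  0.0307] frac [ 0.001 -0.001  0.   ] turn [ 0.003  0.001 -0.003] F [ 0.3 -5.5 -3.7] w 0.241 local xy 0.5028 0.1304
```

Request:
{"fn": "play_rows", "kwargs": {"rows": [[0.012, 0.03, 0, 0, 0, -0.003, 1], [0.012, 0.04, 0, 0, 0, -0.003, 1]], "force": 8}}

```text
clock: 5.7
position: [0.5215, 0.0422, 0.0296]
ee_rot: [-2.4, -2.019, 0.016]
force: [-9.5, -3.9, 2.9]
width: 0.242
```

```bash
python3 -c "
from h import *
go(.5574*XH+.1306*YH+[0,0,.0312])"
```

```text
t 5.7 p [0.5215 0.0422 0.0296] frac [ 0.002  0.338 -0.014] turn [-0.022  0.009 -0.002] F [-9.5 -3.9  2.9] w 0.242 local xy 0.5067 0.1304
```

Request:
{"fn": "play_rows", "kwargs": {"rows": [[0.012, 0.05, -0.01, -0.025, 0.005, -0.003, 1], [0.012, 0.05, -0.005, -0.015, 0.003, -0.003, 1]], "force": 6}}

```text
clock: 5.9
position: [0.5298, 0.0408, 0.03]
ee_rot: [-2.403, -2.023, 0.009]
force: [-8.9, -4.6, 1.2]
width: 0.24
```

```bash
python3 -c "
from h import *
go(.5574*XH+.1306*YH+[0,0,.0312])"
```

```text
t 5.9 p [0.5298 0.0408 0.03  ] frac [ 0.001  0.282 -0.009] turn [-0.008  0.009 -0.   ] F [-8.9 -4.6  1.2] w 0.24 local xy 0.5151 0.1304
```

Request:
{"fn": "play_rows", "kwargs": {"rows": [[0.013, 0.05, -0.006, -0.015, 0.005, -0.003, 1], [0.013, 0.05, -0.006, -0.012, 0.005, -0.003, 1], [0.013, 0.05, -0.006, -0.012, 0.003, -0.003, 1]]}}

```text
clock: 6.2
position: [0.5422, 0.0386, 0.03]
ee_rot: [-2.403, -2.024, 0.008]
force: [-8.2, -4.2, 0.0]
width: 0.238
```

```bash
python3 chk.py w10; python3 -c "
from h import *
go(.5574*XH+.1306*YH+[0,0,.0312])"
```

```text
t 6.2 p [0.5422 0.0386 0.03  ] frac [-0.004 -0.159 -0.007] turn [-0.007  0.008  0.001] F [-8.2 -4.2  0. ] w 0.238 local xy 0.5277 0.1304
line 132 0 0
line 140 0 0
line 150 0 0
t 6.25 p [0.5431 0.0385 0.0301] frac [ 0.001  0.192 -0.008] turn [-0.005  0.008  0.001] F [-7.3 -6.  -0.4] w 0.239 local xy 0.5286 0.1304
```

View pics/w10.png

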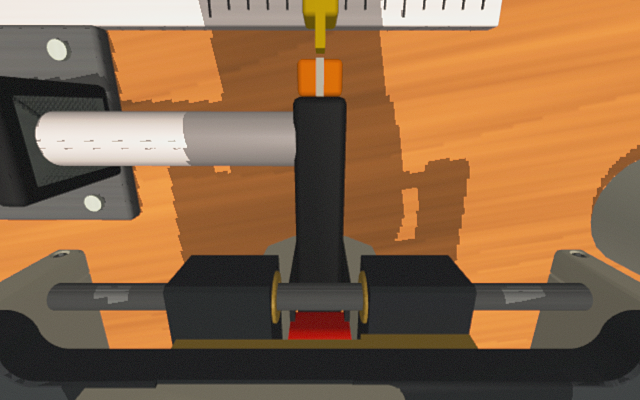

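Request:
{"fn": "play_rows", "kwargs": {"rows": [[0.013, 0.05, -0.006, -0.012, 0.006, -0.003, 1], [0.013, 0.05, -0.006, -0.012, 0.005, -0.003, 1], [0.013, 0.05, -0.006, -0.012, 0.005, -0.003, 1]]}}

```text
clock: 6.55
position: [0.553, 0.0369, 0.0297]
ee_rot: [-2.398, -2.022, 0.011]
force: [-11.3, -4.0, 2.3]
width: 0.239
```

```bash
python3 -c "
from h import *
go(.5574*XH+.1306*YH+[0,0,.0312])"
```

```text
t 6.55 p [0.553  0.0369 0.0297] frac [ 0.001  0.125 -0.011] turn [-0.017  0.004  0.002] F [-11.3  -4.    2.3] w 0.239 local xy 0.5387 0.1304
```

Pushing the lever now (drag plus about 3 N). Continuing.

Request:
{"fn": "play_rows", "kwargs": {"rows": [[0.013, 0.055, -0.009, -0.02, 0.004, -0.002, 1], [0.013, 0.055, -0.006, -0.014, 0.004, -0.003, 1], [0.013, 0.05, -0.006, -0.014, 0.004, -0.003, 1]]}}

```text
clock: 6.85
position: [0.564, 0.0349, 0.0293]
ee_rot: [-2.398, -2.021, 0.012]
force: [-11.8, -3.6, 2.2]
width: 0.24
```

```bash
python3 chk.py w11; python3 -c "
from h import *
go(.5574*XH+.1306*YH+[0,0,.0312])"
```

```text
t 6.85 p [0.564  0.0349 0.0293] frac [-0.004 -0.306 -0.009] turn [-0.019  0.005  0.002] F [-11.8  -3.6   2.2] w 0.24 local xy 0.5498 0.1304
line 132 0 0
line 140 0 0
line 150 0 0
t 6.9 p [0.5645 0.0348 0.0293] frac [ 0.001  0.047 -0.013] turn [-0.018  0.005  0.002] F [-9.7 -4.4  0.8] w 0.241 local xy 0.5503 0.1304
```

View pics/w11.png

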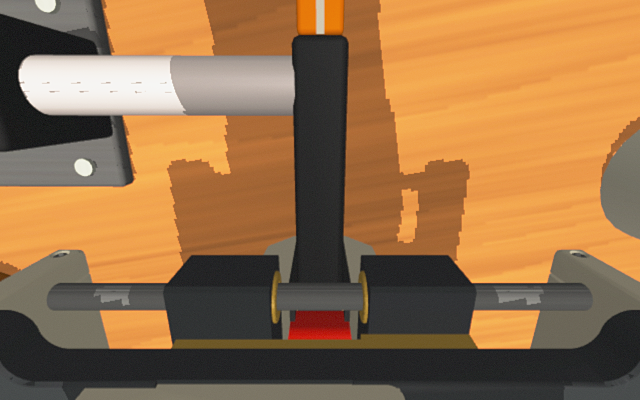

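Request:
{"fn": "play_rows", "kwargs": {"rows": [[0.013, 0.05, -0.01, -0.02, 0.005, -0.001, 1], [0.013, 0.05, -0.006, -0.014, 0.004, -0.003, 1], [0.013, 0.045, -0.006, -0.014, 0.004, -0.003, 1]]}}

```text
clock: 7.2
position: [0.5716, 0.0336, 0.0289]
ee_rot: [-2.396, -2.019, 0.016]
force: [-24.3, -1.5, 17.7]
width: 0.244
```

```bash
python3 -c "
from h import *
go(.5574*XH+.1306*YH+[0,0,.0312])"
```

```text
t 7.2 p [0.5716 0.0336 0.0289] frac [ 0.001 -0.001 -0.015] turn [-0.026  0.005  0.002] F [-24.3  -1.5  17.7] w 0.244 local xy 0.5576 0.1304
```

Request:
{"fn": "play_rows", "kwargs": {"rows": [[0.013, 0.035, -0.008, -0.02, 0.005, -0.001, 1], [0.013, 0.03, -0.004, -0.014, 0.003, -0.003, 1]]}}

```text
clock: 7.4
position: [0.5715, 0.0336, 0.029]
ee_rot: [-2.395, -2.018, 0.017]
force: [-14.7, -3.1, 12.7]
width: 0.241
```

```bash
python3 -c "
from h import *
go(.5574*XH+.1306*YH+[0,0,.0312])
for n in('top','scene'): cv2.imwrite(f'pics/{n}12.png',get_image(n))
a=cv2.imread('pics/top12.png')[150:285,255:425]
b=cv2.imread('pics/scene12.png')[140:230,270:430]
cv2.imwrite('pics/t12z.png',cv2.resize(a,None,fx=4.4,fy=4.4,interpolation=cv2.INTER_CUBIC))
cv2.imwrite('pics/s12z.png',cv2.resize(b,None,fx=5,fy=5,interpolation=cv2.INTER_CUBIC))
go(.5574*XH+.1306*YH+[0,0,.0312])
"
```

```text
t 7.4 p [0.5715 0.0336 0.029 ] frac [ 0.001 -0.    -0.015] turn [-0.029  0.005  0.001] F [-14.7  -3.1  12.7] w 0.241 local xy 0.5574 0.1304
t 7.5 p [0.5715 0.0337 0.029 ] frac [ 0.001 -0.001 -0.015] turn [-0.029  0.005  0.001] F [-15.1  -3.8   8.4] w 0.239 local xy 0.5575 0.1305
```

View pics/t12z.png

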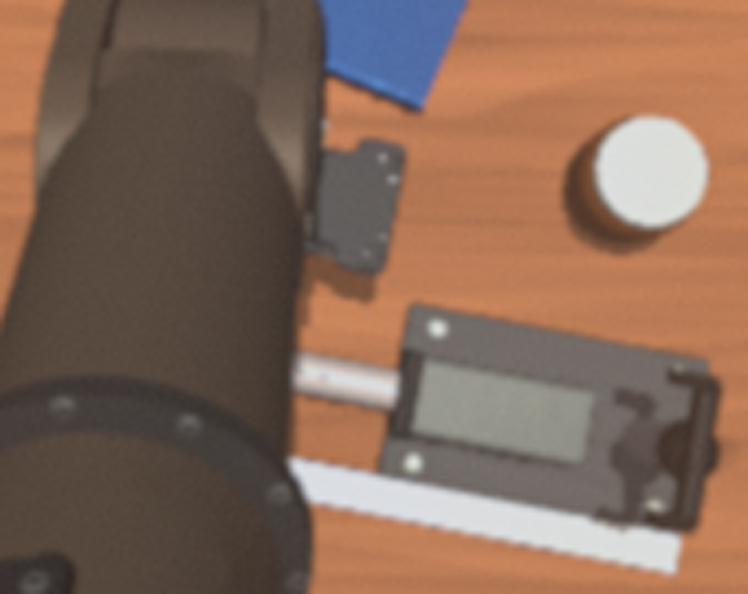

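View pics/s12z.png

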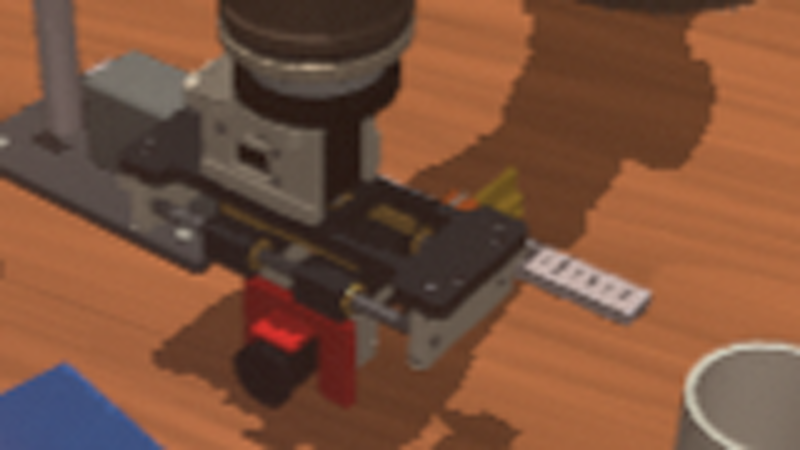

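Request:
{"fn": "play_rows", "kwargs": {"rows": [[0.014, 0.05, -0.008, -0.02, 0.005, -0.001, 1], [0.014, 0.055, -0.004, -0.014, 0.003, -0.002, 1]]}}

```text
clock: 7.7
position: [0.5714, 0.034, 0.0287]
ee_rot: [-2.388, -2.012, 0.03]
force: [-31.6, -1.8, 29.2]
width: 0.237
```

```bash
python3 -c "
from h import *
go(.5574*XH+.1306*YH+[0,0,.0312])"
```

```text
t 7.7 p [0.5714 0.034  0.0287] frac [-0.001  0.    -0.016] turn [-0.053  0.006  0.001] F [-31.6  -1.8  29.2] w 0.237 local xy 0.5573 0.1308
```

Request:
{"fn": "play_rows", "kwargs": {"rows": [[0.01, 0.0, -0.004, 0, 0, 0, 1], [0.01, 0.0, -0.002, 0, 0, 0, 1]]}}

```text
clock: 7.9
position: [0.5695, 0.0342, 0.0296]
ee_rot: [-2.39, -2.009, 0.036]
force: [2.1, -6.2, -6.9]
width: 0.239
```

```bash
python3 -c "
from h import *
go(.5574*XH+.1306*YH+[0,0,.0312])
print(observe()['ft_torque'])"
```

```text
t 7.9 p [0.5695 0.0342 0.0296] frac [-0.     0.013 -0.011] turn [-0.06   0.01  -0.004] F [ 2.1 -6.2 -6.9] w 0.239 local xy 0.5554 0.1306
[-1.12854381 -0.65557952  0.0367602 ]
```

Request:
{"fn": "play_rows", "kwargs": {"rows": [[0.01, 0.01, -0.008, -0.05, 0.008, -0.003, 1], [0.01, 0.02, -0.005, -0.04, 0.004, -0.002, 1], [0.01, 0.03, -0.004, -0.03, 0.003, -0.002, 1]]}}

```text
clock: 8.2
position: [0.572, 0.033, 0.03]
ee_rot: [2.393, 2.011, 0.016]
force: [-14.3, -2.8, 7.4]
width: 0.236
```

```bash
python3 -c "
from h import *
go(.5574*XH+.1306*YH+[0,0,.0312])
print(observe()['ft_torque'])"
```

```text
t 8.2 p [0.572 0.033 0.03 ] frac [ 0.005 -0.004 -0.008] turn [ 0.037  0.005 -0.004] F [-14.3  -2.8   7.4] w 0.236 local xy 0.558 0.1299
[-0.55239897  3.13800912  0.02477353]
```

Request:
{"fn": "play_rows", "kwargs": {"rows": [[0.017, 0.02, -0.004, 0.012, 0.005, -0.004, 1], [0.014, 0.02, -0.002, 0, 0.003, -0.002, 1]]}}

```text
clock: 8.4
position: [0.5719, 0.0338, 0.03]
ee_rot: [2.403, 2.02, -0.001]
force: [-10.7, -4.3, 8.3]
width: 0.238
```

```bash
python3 -c "
from h import *
go(.5574*XH+.1306*YH+[0,0,.0312])
print(observe()['ft_torque'])"
```

```text
t 8.4 p [0.5719 0.0338 0.03  ] frac [-0.001 -0.002 -0.008] turn [ 0.003  0.004 -0.003] F [-10.7  -4.3   8.3] w 0.238 local xy 0.5578 0.1307
[-0.94506248  2.05209796  0.04087569]
```

```bash
python3 -c "
from h import *
c=camera_model('scene')
a=onz(c,(250+392/5,140+329/5),.027);b=onz(c,(270+350/5,140+405/5),.027)
print(a,b,'dx',(b-a)@XH,'dy',(b-a)@YH,'x',a@XH-.5039,b@XH-.5039)
def m(f):
    h=cv2.cvtColor(cv2.imread(f),cv2.COLOR_BGR2HSV)[140:240,270:370]
    return (((h[...,0]<5)|(h[...,0]>175))&(h[...,1]>190)&(h[...,2]>70))
for f in('pics/scene0.png','pics/scene12.png'):
    y,x=np.where(m(f));i=np.argmax(y+.3*x);print(f,x[i]+270,y[i]+140,'x',(onz(c,(x[i]+270,y[i]+140),.027)@XH)-.5039,'max y',y.max()+140)
"
```

```text
[0.5550677 0.0111541 0.027    ] [0.59269699 0.06386962 0.027     ] dx 0.02810752505963974 dy 0.0583511491319402 x 0.04116955928158694 0.0692770843412267
pics/scene0.png 327 204 x 0.03768916379905385 max y 204
pics/scene12.png 339 213 x 0.04695929552094913 max y 213
```

Request:
{"fn": "play_rows", "kwargs": {"rows": [[0.012, 0.02, -0.002, 0, 0.003, -0.002, 1], [0.012, 0.02, -0.002, 0, 0.003, -0.002, 1]], "force": 12}}

```text
clock: 8.6
position: [0.5716, 0.0339, 0.03]
ee_rot: [-2.4, -2.017, 0.013]
force: [-12.6, -4.3, 7.5]
width: 0.238
```

```bash
python3 -c "
from h import *
t=.5574*XH+.1306*YH+[0,0,.0312]
go(t)
im=get_image('wrist');cv2.imwrite('pics/w13.png',im)
for i in range(3): im=get_image('scene')
cv2.imwrite('pics/s13.png',im)
go(t)
cv2.imwrite('pics/s13z.png',cv2.resize(im[140:230,270:430],None,fx=5,fy=5,interpolation=cv2.INTER_CUBIC))
"
```

```text
t 8.6 p [0.5716 0.0339 0.03  ] frac [-0.001 -0.001 -0.008] turn [-0.021  0.004 -0.004] F [-12.6  -4.3   7.5] w 0.238 local xy 0.5575 0.1307
t 8.8 p [0.5716 0.0339 0.03  ] frac [-0.001 -0.001 -0.008] turn [-0.021  0.004 -0.003] F [-11.8  -4.3   6.9] w 0.238 local xy 0.5575 0.1307
```

View pics/s13z.png

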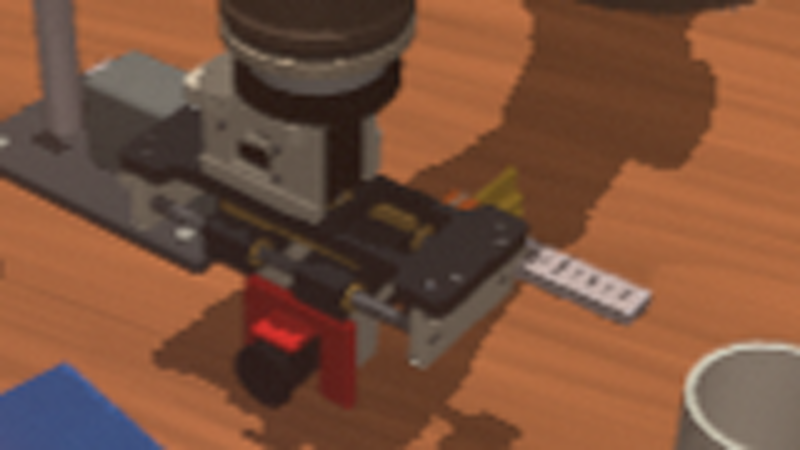

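View pics/w13.png

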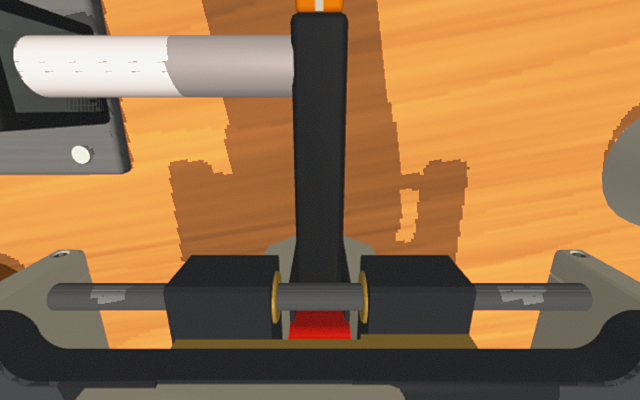

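```bash
python3 -c "
from h import *
print(sign_off())
go(.5574*XH+.1306*YH+[0,0,.0312])"
```

```text
the job is handed in; nothing more can be done
None
the job is handed in; nothing more can be done
```

I pulled the leg out about 57 mm to the yellow pointer and held it there for about 1 s. I then slid the grip along the crossbar to push the red lever out to its stop, and handed the job in at 8.8 s, still holding the bar at the mark.

**Leg at the mark:** In the wrist pictures the white line and the pointer fin lined up to about 0.2 mm before the slide, and were still lined up by eye part-way through it. After that the pointer left the wrist view, so I relied on the arm's own pose readings. They stayed within 0.2 mm of the mark through the slide. The leg then dipped about 0.7 mm inward for a moment while I straightened the tool. It was back within about 0.1 mm of the mark at hand-in and steady over the last 0.2 s.

**Lever home:** The lever stopped at the position I had predicted for fully home. It moved no further when I pushed harder, up to 32 N sideways and 43 N at the wrist in total.
- The scene camera measured the lever's travel as only 28 mm, not 30 mm. The lever may start up to 4 mm closed and the camera is only good to about 2 mm, so this neither settles nor contradicts it.
- At hand-in a push of about 12 N was still on it.

**Other checks:**
- **Tool tilt:** the tool tilted by about 0.03 rad against the stop. I straightened it to about 0.01 rad.
- **Bystanders:** I planned the path to stay clear of the pointer, mug, jar and book, and the later pictures show no sign of them having moved. I did not re-measure their positions.

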